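# Dip the decorating tools and clip them up over the drip slab

## Robot

A 6-joint arm with a two-finger parallel gripper is mounted at the origin on the work surface. World frame = base frame: x ahead of the robot, y to its left, z up, the work surface at z = 0. Lengths are in mm, angles in rad, forces in N, time in s.
With the tool pointing down it reaches from about 200 to 875 mm from the base axis. Payload 3.4 kg.
Tool frame: the origin (TCP) lies on the centre line of the jaws, within the pads' length; the fingertips stand 17 mm ahead of it and the grasp point (between the pads) lies 2 mm behind it; z points along the fingers, y is the line along which they close (so a half turn about z gives the same grasp; the last joint's range is limited). The gripper opens to 94 mm and grips with 3 to 60 N. Pads are 16 mm wide; open, the fingers measure 119 mm over their backs; the gripper's body (75 mm by 177 mm) begins 78 mm behind the grasp point.
Start: joints at [-1.449, 0.276, 1.505, -0, 1.361, -0.121], TCP at [138.239, -558.17, 222.493] pointing down, gripper open.
Joint ranges: [-2.89, 2.89], [-0.75, 2.08], [0.22, 2.7], [-1.18, 4.32], [0.11, 2.71], [-2.7, 2.7]. Speed limits (rad/s): [2.57, 2.57, 3.14, 3.14, 3.14, 3.14].

## Interface

Orientations are given as a rotation vector (axis times angle).
In Python, from bench import arm gives the robot as it stands. The module is installed in compiled form; this text tells all that it offers. Calls block until the motion is done:
- arm.reach(position, orientation): joint-space move of the TCP to a pose.
- arm.move_linear(position, frame=None, feed=150): straight line of the TCP; frame=None keeps the orientation; feed is the mean speed in mm/s.
- arm.set_joints(angles): joint-space move.
- arm.grip(opening): opening from 0.0 (shut) to 1.0 (fully open); the grip force is fixed at half the most; returns when the fingers have stopped.
- arm.dwell(seconds).
- arm.inverse_kinematics(position, orientation): joint angles nearest the present ones, or None.
- arm.get_state(): the state.
- arm.grab_frame(name): name is "side" or "top"; returns the picture (400x640x3 uint8, blue, green, red); there is no depth.
- arm.get_calibration(name): a dict with "fovy" (degrees; the focal length in pixels is half the picture's height over the tangent of half this angle, whatever the lens; pixels are square), "cx", "cy" (the principal point, pixels), "rvec" (rotation vector, rad) and "tvec" (3), from world to camera coordinates, as OpenCV has them. Camera axes: x right, y down, z forward; pixel columns grow to the right and rows downward; lengths in mm; the calibration is good to about 2 mm. A picture is of the moment at which its call begins. get_calibration takes no time and is no camera call.
A pose or a line that the arm cannot do raises arm.MotionError and nothing moves.
- arm.sign_off(): hands the job in; it is judged then, once.
The state is a dict: "t": time; "joint_positions": joint angles; "dq": joint speeds; "effort": joint torques, N m; "tcp_pos": TCP position; "tcp_rot": TCP orientation; "force": force on the tool from outside, world axes, zero at the start; "ft_torque": the same for the moment, N m; "width": opening from 0.0 (shut) to 1.0 (fully open); "grip_force": force on a finger pad.
Only numpy, scipy, OpenCV 4.12 (cv2) and the standard library are available. Lean on these libraries where they do the work, as an engineer would, in place of code of your own. Each camera call takes 0.05 s, during which the arm holds its last target. There are 200 camera calls.

## Task

Lay the terracotta drip slab flat and fully home in the pocket of the drying rack first. Then hold each decorating tool that is on the bench and dip its working tip well below the rim into the blue dip bowl, the shortest tool first and the longest last, and push each one down past the sprung jaw of a free clip until it lies fully seated and level, its tip out over the slab. Leave the upturned green bowl, the small blue bowl and the jar where they stand.

Things in the scene. Friction and masses are not known exactly. Their poses are not given: they have to be found in the camera images.
- tool_point: decorating tool, 143 mm long overall: a dark wooden handle of 16 x 16 mm square section, 98 mm long, then a dark steel neck and a tapering steel point, together the last 45 mm. Weighs about 60 g. Lies loose on the bench to the left of the bowl, 8 mm origin height. Origin at mid-length on its centre line; x runs along the tool towards the working tip. May be absent (None).
- tool_point_tip (a point): the very end of the working tip of tool_point, 71.5 mm from its origin
- tool_pin: decorating tool, 162 mm long overall: a dark wooden handle of 16 x 16 mm square section, 117 mm long, then a dark steel neck and a straight round steel pin 8 mm thick, together the last 45 mm. Weighs about 60 g. Lies loose on the bench to the left of the bowl, 8 mm origin height. Origin at mid-length on its centre line; x runs along the tool towards the working tip. May be absent (None).
- tool_pin_tip (a point): the very end of the working tip of tool_pin, 81 mm from its origin
- tool_blade: decorating tool, 181 mm long overall: a dark wooden handle of 16 x 16 mm square section, 136 mm long, then a dark steel neck and a flat steel blade 14 mm wide and 3 mm thick, together the last 45 mm. Weighs about 60 g. Lies loose on the bench to the left of the bowl, 8 mm origin height. Origin at mid-length on its centre line; x runs along the tool towards the working tip. May be absent (None).
- tool_blade_tip (a point): the very end of the working tip of tool_blade, 90.5 mm from its origin
- tool_ball: decorating tool, 200 mm long overall: a dark wooden handle of 16 x 16 mm square section, 155 mm long, then a dark steel neck and a steel ball 13 mm across on a thin stem, together the last 45 mm. Weighs about 60 g. Lies loose on the bench to the left of the bowl, 8 mm origin height. Origin at mid-length on its centre line; x runs along the tool towards the working tip. May be absent (None).
- tool_ball_tip (a point): the very end of the working tip of tool_ball, 100 mm from its origin
- slab: terracotta drip slab, plain rectangular plate 60 mm (its x) by 190 mm (its y) by 18 mm thick, about 0.42 kg, loose on the bench; origin at the centre of its underside, z up
- bowl: open blue-glazed dip bowl, empty, fixed to the bench, 140 mm across the rim, 55 mm high, walls about 5 mm; origin at the centre of its underside
- bowl_rim (a point): centre of the bowl's mouth, at rim height (55 mm above the bench)
- rack: fixed drying rack: wooden base 194 mm (x, -51 to +143 mm) by 216 mm (y), 8 mm thick, with four fork clips side by side (y = +81, +27, -27, -81 mm) and on its +x side a shallow pocket for the slab. Origin on the bench, midway between the middle clips; x is the way clipped tools point, tips over the slab. Clips stand up to 72 mm above the bench and take a tool lying level along x
- clip0 (a point): clip 0 (y = 81 mm in the rack's frame): centre line of a fully seated tool, 44 mm above the bench, axes as the rack. At x = -32 and +32 mm (10 mm thick each, fingers fit between) a steel saddle (top 36 mm above the bench) with a fixed prong on its -y side and a brass jaw on its +y side; slot 19 mm wide, mouth flaring to 28 mm. Below the gap only the base and a hinge pin at y = +20, height 18 mm
- jaw0 (a joint): angle of the sprung brass jaw of clip 0 in rad: 0 shut, positive outward (+y), at most 0.5. A tool pushed straight down from above wedges it about 0.13 rad open (some 8 to 15 N of push), then it snaps back to 0 over the tool
- clip1 (a point): clip 1 (y = 27 mm in the rack's frame): centre line of a fully seated tool, 44 mm above the bench, axes as the rack. At x = -32 and +32 mm (10 mm thick each, fingers fit between) a steel saddle (top 36 mm above the bench) with a fixed prong on its -y side and a brass jaw on its +y side; slot 19 mm wide, mouth flaring to 28 mm. Below the gap only the base and a hinge pin at y = +20, height 18 mm
- jaw1 (a joint): angle of the sprung brass jaw of clip 1 in rad: 0 shut, positive outward (+y), at most 0.5. A tool pushed straight down from above wedges it about 0.13 rad open (some 8 to 15 N of push), then it snaps back to 0 over the tool
- clip2 (a point): clip 2 (y = -27 mm in the rack's frame): centre line of a fully seated tool, 44 mm above the bench, axes as the rack. At x = -32 and +32 mm (10 mm thick each, fingers fit between) a steel saddle (top 36 mm above the bench) with a fixed prong on its -y side and a brass jaw on its +y side; slot 19 mm wide, mouth flaring to 28 mm. Below the gap only the base and a hinge pin at y = +20, height 18 mm
- jaw2 (a joint): angle of the sprung brass jaw of clip 2 in rad: 0 shut, positive outward (+y), at most 0.5. A tool pushed straight down from above wedges it about 0.13 rad open (some 8 to 15 N of push), then it snaps back to 0 over the tool
- clip3 (a point): clip 3 (y = -81 mm in the rack's frame): centre line of a fully seated tool, 44 mm above the bench, axes as the rack. At x = -32 and +32 mm (10 mm thick each, fingers fit between) a steel saddle (top 36 mm above the bench) with a fixed prong on its -y side and a brass jaw on its +y side; slot 19 mm wide, mouth flaring to 28 mm. Below the gap only the base and a hinge pin at y = +20, height 18 mm
- jaw3 (a joint): angle of the sprung brass jaw of clip 3 in rad: 0 shut, positive outward (+y), at most 0.5. A tool pushed straight down from above wedges it about 0.13 rad open (some 8 to 15 N of push), then it snaps back to 0 over the tool
- pocket (a point): centre of the pocket's floor, 8 mm above the bench, 100 mm along x from the rack's origin. The pocket is 65 mm (x) by 195 mm (y), walls 8 mm high, 2.5 mm clearance round the slab, so the seated slab stands 10 mm proud; axes as the rack
- saucer: green glazed bowl standing upside down, 88 mm across, 38 mm high, a bystander; origin at the centre of its underside
- dish: small blue bowl, 100 mm across, 35 mm high, a bystander; origin at the centre of its underside
- jar: amber glass jar, 60 mm across, 75 mm high, a bystander; origin at the centre of its underside
Not all that is in view belongs to the job. Several things have the shape of the slab; the one meant has the colours described above.

How it is judged:
By the outcome, as a careful person would: the job done as asked, in the order asked, and still so for the second after the job is handed in, with the robot touching nothing.
Of tool_point, tool_pin, tool_blade, tool_ball only 3 to 4 are there at a start; the rules pass over those that are not, and their reading is None.
At some moment in a run one of tool_point, tool_pin, tool_blade, tool_ball may be knocked a few centimetres aside while the robot is not near it.
It also fails if it takes over 210 s, if anything falls off the work surface, if the arm or the gripper's body presses on something with over 40 N, if the wrist force passes 120 N, or if a joint passes its speed limit or range.

## Working session

There is one attempt and no reset: what is moved stays moved. The work goes in short steps, each a Python script; the robot and the scene stay as the last script left them, time stands still between calls to the robot, and variables do not carry over. Pictures are saved under pics/ and viewed, at most 14 in all, crops included, and the job is handed in when it is done.

```bash
mkdir -p pics; ls; python3 - <<'E'
from bench import arm
import cv2
for n in("top","side"):
    cv2.imwrite(f"pics/{n}0.png",arm.grab_frame(n)); print(n,arm.get_calibration(n))
s=arm.get_state(); print(s)
E
```

```text
pics
top {'fovy': 46.81232119483177, 'cx': 320.8892627595952, 'cy': 199.07102937136779, 'rvec': array([ 2.20765991, -2.15480861,  0.08168778]), 'tvec': array([5.71313554e-01, 4.98191696e+02, 1.30421697e+03])}
side {'fovy': 52.94126534998313, 'cx': 325.0279043878315, 'cy': 196.1192164996338, 'rvec': array([ 2.22513165, -0.02910464,  0.03668223]), 'tvec': array([-496.08515901,   70.79493803,  962.56126785])}
{'t': 0.1, 'joint_positions': array([-1.44901806e+00,  2.76535544e-01,  1.50597967e+00,  1.69443112e-05,
        1.36069174e+00, -1.21004725e-01]), 'dq': array([-0.00030494, -0.00107917, -0.00205496,  0.00090737,  0.00107532,
       -0.00046442]), 'effort': array([ 1.42601755e-03, -4.05456626e+01, -2.37782121e+01,  7.03292456e-02,
        2.99477472e-02, -4.41365967e-05]), 'tcp_pos': array([ 138.17390686, -557.67063568,  221.69975848]), 'tcp_rot': array([-3.11687222e+00, -3.80225684e-01, -2.50326525e-05]), 'force': array([-0.35527961,  0.64040293,  0.22454742]), 'ft_torque': array([ 0.0192528 ,  0.05108173, -0.04209959]), 'grip_force': 0.0, 'width': 0.9981403217991457}
```

View pics/top0.png

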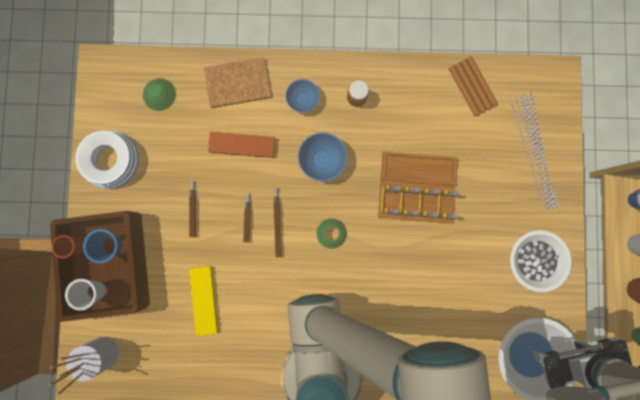

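View pics/side0.png

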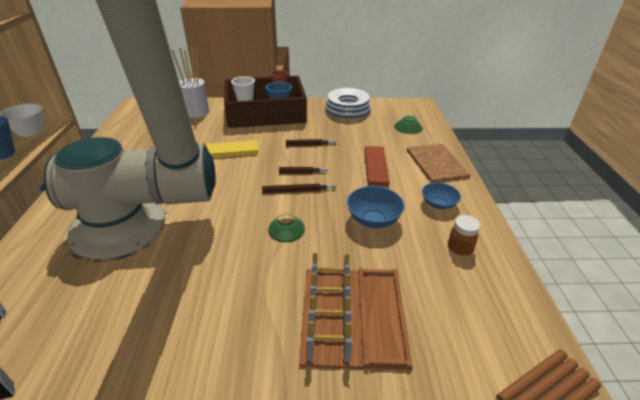

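The top view shows the slab candidates: terracotta plate at (242,145), yellow block at (203,300), cork mat at (238,82), and a wooden slat set at (472,85). The terracotta plate fits by colour and its 1:3 shape. There are three tools, at (193,208), (247,218) and (278,222). The rack is at (418,188) with its pocket towards +x, and the dip bowl is at (323,157). I'll measure next and confirm in a crop.

```bash
cat > h.py <<'E'
from bench import arm
import cv2, numpy as np
from scipy.spatial.transform import Rotation as R
def cam(n):
    c=arm.get_calibration(n); f=200/np.tan(np.radians(c["fovy"]/2))
    K=np.array([[f,0,c["cx"]],[0,f,c["cy"]],[0,0,1]]); return K,R.from_rotvec(c["rvec"]).as_matrix(),np.array(c["tvec"])
def ray(n,px,z):
    K,Rm,t=cam(n); px=np.atleast_2d(np.array(px,float))
    d=(np.c_[px,np.ones(len(px))]@np.linalg.inv(K).T)@Rm; o=-Rm.T@t
    return o+d*((z-o[2])/d[:,2])[:,None]
def proj(n,P):
    K,Rm,t=cam(n); q=(np.atleast_2d(P)@Rm.T+t)@K.T; return q[:,:2]/q[:,2:]
def blobs(mask,roi,amin=20):
    x0,y0,x1,y1=roi; m=np.zeros_like(mask); m[y0:y1,x0:x1]=mask[y0:y1,x0:x1]
    cs,_=cv2.findContours(m,cv2.RETR_EXTERNAL,cv2.CHAIN_APPROX_NONE)
    return [c for c in cs if cv2.contourArea(c)>amin]
E
python3 - <<'E'
from h import *
for n in("top","side"):
    _,Rm,t=cam(n); print(n,-Rm.T@t)
im=cv2.imread("pics/top0.png"); g=im.max(2)
hsv=cv2.cvtColor(im,cv2.COLOR_BGR2HSV)
print("bench",hsv[220,220],"slab",hsv[145,242],"handle",hsv[220,193],"neck",hsv[187,193],"bowl",hsv[157,323])
def show(name,mask,roi,z,a=20):
    for c in blobs(mask,roi,a):
        P=ray("top",c.reshape(-1,2),z)[:,:2].astype(np.float32); r=cv2.minAreaRect(P); (x,y),_=cv2.minEnclosingCircle(P)
        print(name,"px",c.reshape(-1,2).mean(0).round(),"ctr",np.round(r[0],1),"size",np.round(r[1],1),"ang",round(r[2],1),"box",cv2.boxPoints(r).round(0).tolist())
show("tool",((g<125)*255).astype(np.uint8),(170,170,300,270),8)
show("slab",((hsv[...,0]<10)&(hsv[...,1]>130))*np.uint8(255),(195,120,290,170),18)
show("blue",((hsv[...,0]>95)&(hsv[...,0]<125)&(hsv[...,1]>80))*np.uint8(255),(270,60,360,190),55,100)
rk=((hsv[...,0]<13)&(hsv[...,1]>100))*np.uint8(255)
show("rack",rk,(365,140,475,235),8,50)
a=cv2.resize(im[120:270,170:300],None,fx=4.6,fy=4,interpolation=3)[:600]
cv2.imwrite("pics/c1.png",cv2.resize(im[125:265,175:365],None,fx=4.2,fy=4.2,interpolation=2))
cv2.imwrite("pics/c2.png",cv2.resize(im[135:240,365:480],None,fx=5.5,fy=5.5,interpolation=2))
E
```

```text
top [ 396.64673655    8.95576631 1338.56952145]
side [ 460.79081172 -736.78008182  649.97195437]
bench [ 19 127 187] slab [ 10 162 167] handle [ 16 146 105] neck [ 15  42 133] bowl [104 103 161]
tool px [247. 221.] ctr [430.7 222.2] size [ 16.6 115.2] ang 89.9 box [[373.0, 214.0], [488.0, 214.0], [488.0, 230.0], [373.0, 231.0]]
tool px [278. 226.] ctr [418.6 134.3] size [172.6  17.7] ang 4.0 box [[332.0, 137.0], [333.0, 119.0], [505.0, 132.0], [504.0, 149.0]]
tool px [193. 213.] ctr [451.4 378.9] size [135.7  20.2] ang 2.6 box [[383.0, 386.0], [384.0, 366.0], [520.0, 372.0], [519.0, 392.0]]
blue px [327. 158.] ctr [608.6  -3.3] size [107.6  98.2] ang 1.4 box [[554.0, 45.0], [556.0, -54.0], [664.0, -51.0], [661.0, 47.0]]
blue px [306.  96.] ctr [785.2  61.1] size [65.1 70.8] ang 46.0 box [[737.0, 62.0], [788.0, 13.0], [833.0, 60.0], [782.0, 109.0]]
```

View pics/c1.png

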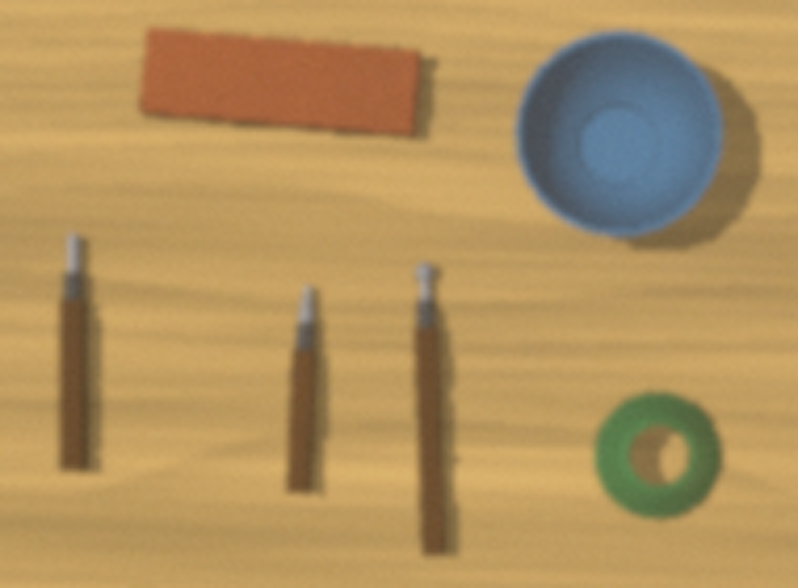

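View pics/c2.png

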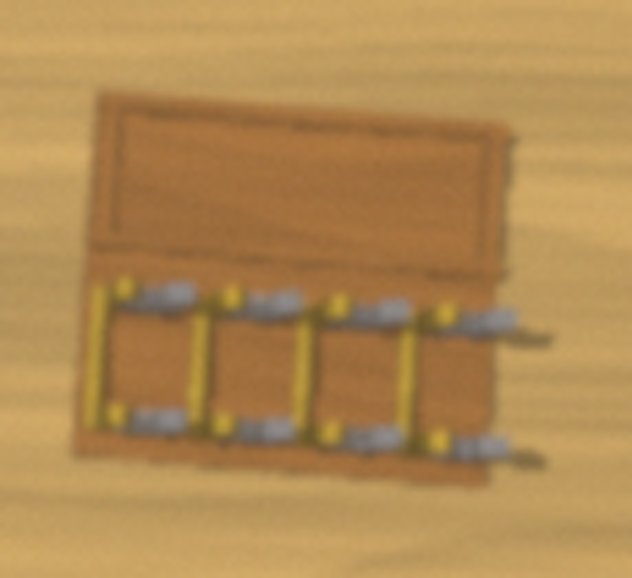

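The crops confirm the terracotta plate (crop 1, left) as the slab. From left to right the tools are pin (straight), point (tapered) and ball. All four clips are empty, with the pocket on the +x side. Next I compute metric poses from the corners and check them against the given sizes.

```bash
python3 - <<'E'
from h import *
c1=lambda P:(np.array(P,float)+.5)/4.2-.5+[175,125]
c2=lambda P:(np.array(P,float)+.5)/5.5-.5+[365,135]
S=ray("top",c1([(149,28),(420,51),(414,136),(140,112)]),18)[:,:2]
d=lambda a,b:np.linalg.norm(a-b)
print("slab",S.mean(0),[d(S[i],S[(i+1)%4]) for i in range(4)],np.degrees(np.arctan2(*(S[0]-S[1])[::-1])))
b=ray("top",c1([(621,134),(518,134),(724,134)]),55); print("bowl",b)
for n,e,t in(("pin",(75,470),(75,236)),("point",(302,492),(309,286)),("ball",(436,555),(427,264))):
    P=ray("top",c1([e,t]),8)[:,:2]; print(n,P.tolist(),d(*P),P.mean(0))
A=ray("top",c2([(98,92),(512,125)]),16)[:,:2]; B=ray("top",c2([(75,457),(489,488)]),4)[:,:2]
print("front",A,d(*A),"back",B,d(*B),d(A[0],B[0]),d(A[1],B[1]))
y=(A[0]-A[1]+B[0]-B[1]); y/=np.linalg.norm(y); x=np.array([y[1],-y[0]]); print("yaw",np.degrees(np.arctan2(x[1],x[0])))
C=np.mean([*A,*B],0); print("origin",C-46*x)
# predictions for the drawn check
im=cv2.imread("pics/side0.png"); im2=cv2.imread("pics/top0.png")
o=C-46*x
for n,I in(("side",im),("top",im2)):
    big=cv2.resize(I,None,fx=5,fy=5,interpolation=2)
    W=lambda p:np.r_[o+p[0]*x+p[1]*y,p[2]]
    for p in [(143,108,16),(143,-108,16),(-51,108,8),(-51,-108,8),(67.5,97.5,8),(132.5,97.5,8),(67.5,-97.5,8),(132.5,-97.5,8)]+[(s*32,yy,36) for s in(-1,1) for yy in(81,27,-27,-81)]:
        q=proj(n,W(p))[0]; cv2.circle(big,tuple(int(v) for v in (q+.5)*5-.5),3,(255,0,255),-1)
    cr=big[1240:1840,1450:2100] if n=="side" else big[740:1140,1850:2350]
    cv2.imwrite(f"pics/chk_{n}.png",cr)
E
cd pics; python3 -c "
import cv2,numpy as np
a=cv2.imread('chk_side.png');b=cv2.imread('chk_top.png')
a=cv2.resize(a,(433,400));c=np.hstack([a,b[:400]])[:, :933];print(c.shape);cv2.imwrite('chk.png',cv2.resize(c,(800,343)))"
```

```text
slab [652.142355   246.31436616] [np.float64(187.95024359812456), np.float64(59.32821518841946), np.float64(189.4416315072599), np.float64(58.858254625234885)] 86.46656111079962
bowl [[615.09271005  10.9938093   55.        ]
 [613.43385251  79.79399965  55.        ]
 [616.75140261 -57.79953832  55.        ]]
pin [[382.1495429899725, 378.63945958538596], [542.9440900760707, 385.97227847914166]] 160.96166191224566 [462.54681653 382.30586903]
point [[370.94885601340326, 222.93549778960966], [512.231870126091, 223.28609813436367]] 141.283449127517 [441.59036307 223.11079796]
ball [[330.45143168209114, 130.10277513391338], [529.409788252045, 142.53927524845548]] 199.3466683546929 [429.93060997 136.32102519]
front [[ 641.12071206 -161.94784262]
 [ 628.83080057 -379.65829231]] 218.0570609426992 back [[ 449.31397496 -154.15156453]
 [ 438.31894971 -371.43204569]] 217.55849345275536 191.96511753231545 190.6893716313328
yaw -3.0641018215498823
origin [ 493.4618729  -264.33859011]
(400, 933, 3)
```

View pics/chk.png

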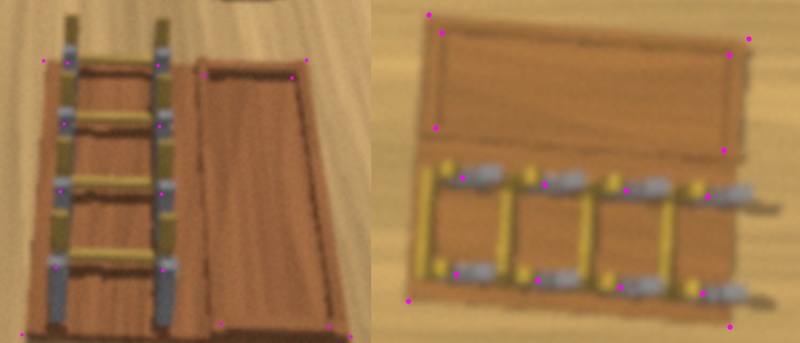

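The predicted rack points land on the pocket corners and saddles in both views to within about 2 mm, and the sizes agree, so I pick up the slab.

```bash
cat >> h.py <<'E'
def down(deg): return (R.from_euler("z",deg,degrees=True)*R.from_euler("x",180,degrees=True)).as_rotvec()
RK=np.array([493.5,-264.3]); RYAW=-3.06
def rack(x,y):
    return RK+R.from_euler("z",RYAW,degrees=True).as_matrix()[:2,:2]@[x,y]
def st(msg=""):
    s=arm.get_state(); print(msg,"t%.1f"%s["t"],"tcp",s["tcp_pos"].round(1),"F",s["force"].round(1),"w%.3f gf%.1f"%(s["width"],s["grip_force"]),"j",s["joint_positions"].round(2)); return s
E
python3 - <<'E'
from h import *
for a in(86.5,-93.5): print(a,arm.inverse_kinematics([652,246,150],down(a)))
p=rack(100,0)
for a in(86.94,-93.06): print(a,arm.inverse_kinematics([*p,150],down(a)))
for a in(0,180): print(a,arm.inverse_kinematics([440,223,100],down(a)),arm.inverse_kinematics([*RK,100],down(a)))
a=86.5 if arm.inverse_kinematics([652,246,150],down(86.5)) is not None else -93.5
arm.reach([652.1,246.3,150],down(a)); arm.move_linear([652.1,246.3,26]); st()
arm.grip(0.5); st("grip")
arm.move_linear([652.1,246.3,160]); st("lift")
cv2.imwrite("pics/t1.png",arm.grab_frame("top"))
E
```

```text
86.5 [0.2610318  0.49978533 1.32977724 0.         1.31203008 0.32211833]
-93.5 None
86.94 [-0.53321491  0.43410393  1.44349959  0.          1.26398913 -0.47980784]
-93.06 [-5.33214912e-01  4.34103934e-01  1.44349959e+00 -4.44089210e-16
  1.26398913e+00  2.66178482e+00]
0 [ 3.27929180e-01  2.59195606e-01  1.86323491e+00 -4.44089210e-16
  1.01916213e+00  1.89872551e+00] [-6.15979582e-01  3.48747288e-01  1.72312390e+00 -4.44089210e-16
  1.06972147e+00  9.54816745e-01]
180 [ 0.32792918  0.25919561  1.86323491  0.          1.01916213 -1.24286715] [-0.61597958  0.34874729  1.7231239   0.          1.06972147 -2.18677591]
 t4.4 tcp [653.  246.5  26.9] F [-0.8  0.2  0.5] w0.999 gf0.0 j [0.26 0.6  1.48 0.   1.06 0.32]
grip t5.0 tcp [652.8 246.3  26.3] F [0.9 0.6 0.7] w0.635 gf30.0 j [ 0.26  0.6   1.48 -0.    1.06  0.32]
lift t6.1 tcp [651.  246.  158.4] F [-0.2  0.  -4.3] w0.636 gf30.0 j [0.26 0.5  1.32 0.   1.33 0.32]
```

```bash
python3 - <<'E'
from h import *
p=rack(100,0)
arm.reach([*p,160],down(86.94)); arm.move_linear([*p,48],feed=100); arm.dwell(.3); st(str(p))
a=arm.grab_frame("top"); b=arm.grab_frame("side")
cv2.imwrite("pics/t2.png",a); cv2.imwrite("pics/s2.png",b)
A=cv2.resize(a[140:235,365:475],(600,518),interpolation=2); B=cv2.resize(b[250:380,290:425],(538,518),interpolation=2)
cv2.imwrite("pics/v2.png",cv2.resize(np.hstack([A,B]),(800,364)))
E
```

```text
[ 593.35741811 -269.63816898] t9.6 tcp [ 593.5 -269.7   48.4] F [-0.3  0.2 -4.9] w0.633 gf30.0 j [-0.53  0.52  1.57  0.    1.05 -0.48]
```

View pics/v2.png

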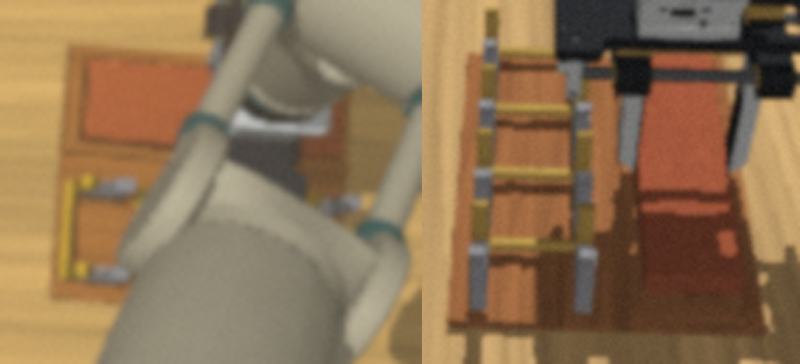

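```bash
python3 - <<'E'
from h import *
a=cv2.imread("pics/t2.png"); hs=cv2.cvtColor(a,cv2.COLOR_BGR2HSV)
P=np.array([593.5,-269.7]); M=R.from_euler("z",RYAW,degrees=True).as_matrix()[:2,:2]
for nm,q in(("corner",(30,95)),("mid x edge",(30,70)),("back corner",(-30,95))): print(nm,proj("top",[*(P+M@q),40])[0].round(1))
for nm,q in(("rack corner",(143,108)),):print(nm,proj("top",[*rack(*q),16])[0].round(1))
print("slab cols row165:",[tuple(hs[165,c]) for c in range(378,398)])
print("slab rows col395:",[tuple(hs[r,395]) for r in range(148,184)])
E
```

```text
corner [388.6 154.3]
mid x edge [397.4 155. ]
back corner [387.2 175.2]
rack corner [383.2 151. ]
slab cols row165: [(np.uint8(19), np.uint8(127), np.uint8(209)), (np.uint8(18), np.uint8(127), np.uint8(207)), (np.uint8(19), np.uint8(129), np.uint8(203)), (np.uint8(18), np.uint8(134), np.uint8(183)), (np.uint8(16), np.uint8(144), np.uint8(161)), (np.uint8(15), np.uint8(152), np.uint8(164)), (np.uint8(15), np.uint8(152), np.uint8(170)), (np.uint8(14), np.uint8(152), np.uint8(161)), (np.uint8(14), np.uint8(150), np.uint8(148)), (np.uint8(12), np.uint8(159), np.uint8(148)), (np.uint8(11), np.uint8(159), np.uint8(164)), (np.uint8(11), np.uint8(162), np.uint8(176)), (np.uint8(11), np.uint8(162), np.uint8(178)), (np.uint8(10), np.uint8(160), np.uint8(177)), (np.uint8(11), np.uint8(161), np.uint8(176)), (np.uint8(10), np.uint8(161), np.uint8(176)), (np.uint8(11), np.uint8(161), np.uint8(176)), (np.uint8(11), np.uint8(163), np.uint8(175)), (np.uint8(11), np.uint8(162), np.uint8(175)), (np.uint8(11), np.uint8(161), np.uint8(176))]
slab rows col395: [(np.uint8(18), np.uint8(125), np.uint8(202))
[... 911 characters left out ...]
nt8(177)), (np.uint8(11), np.uint8(161), np.uint8(176)), (np.uint8(10), np.uint8(159), np.uint8(175)), (np.uint8(11), np.uint8(162), np.uint8(173)), (np.uint8(11), np.uint8(162), np.uint8(172)), (np.uint8(10), np.uint8(159), np.uint8(172)), (np.uint8(11), np.uint8(162), np.uint8(173)), (np.uint8(11), np.uint8(161), np.uint8(166)), (np.uint8(11), np.uint8(156), np.uint8(150)), (np.uint8(13), np.uint8(146), np.uint8(138)), (np.uint8(14), np.uint8(150), np.uint8(151)), (np.uint8(14), np.uint8(152), np.uint8(158)), (np.uint8(15), np.uint8(150), np.uint8(151)), (np.uint8(15), np.uint8(152), np.uint8(151)), (np.uint8(15), np.uint8(156), np.uint8(165)), (np.uint8(14), np.uint8(153), np.uint8(170))]
```

Slab and rack edges sit consistently with each other, both about 1 px left of prediction, so I lower it in steps while watching the force.

```bash
cat >> h.py <<'E'
def lower(xy,z0,z1,step=2,fmax=15,feed=40):
    z=z0
    while z>z1:
        z=max(z-step,z1); arm.move_linear([*xy,z],feed=feed); s=arm.get_state()
        if s["force"][2]>fmax: st("contact at %.1f"%z); return z
    st("down"); return z
E
python3 - <<'E'
from h import *
p=rack(100,0); z=lower(p,48,34.5,2,8)
E
```

```text
down t11.4 tcp [ 593.4 -269.6   34.5] F [ 0.7  0.4 -4.8] w0.632 gf30.0 j [-0.53  0.53  1.59 -0.    1.02 -0.48]
```

```bash
python3 - <<'E'
from h import *
p=rack(100,0); arm.move_linear([*p,34],feed=30); arm.grip(0.76); st("open"); arm.move_linear([*p,150]); 
arm.reach([440,0,260],down(0)); st()
a=arm.grab_frame("top"); b=arm.grab_frame("side")
cv2.imwrite("pics/t3.png",a); cv2.imwrite("pics/s3.png",b)
A=cv2.resize(a[140:235,365:475],(600,518),interpolation=2); B=cv2.resize(b[250:380,290:425],(538,518),interpolation=2)
cv2.imwrite("pics/v3.png",cv2.resize(np.hstack([A,B]),(800,364)))
def mask(h): return ((h[...,0]<=12)&(h[...,1]>155)&(h[...,2]>160))*np.uint8(255)
hs=cv2.cvtColor(a,cv2.COLOR_BGR2HSV)
for c in blobs(mask(hs),(370,140,470,200),200):
    P=ray("top",c.reshape(-1,2),26)[:,:2].astype(np.float32); print(cv2.minAreaRect(P), "exp",rack(100,0))
E
```

```text
open t12.1 tcp [ 593.6 -269.7   34.3] F [ 0.4 -0.4 -0.2] w0.758 gf0.0 j [-0.53  0.53  1.59  0.    1.02 -0.48]
 t14.7 tcp [ 4.402e+02 -3.000e-01  2.596e+02] F [ 0.4 -0.1 -0.7] w0.762 gf0.0 j [-0.16  0.05  1.7  -0.    1.4   1.41]
((593.0068359375, -268.0943908691406), (184.91595458984375, 54.99045944213867), 86.94995880126953) exp [ 593.35741811 -269.63816898]
```

View pics/v3.png

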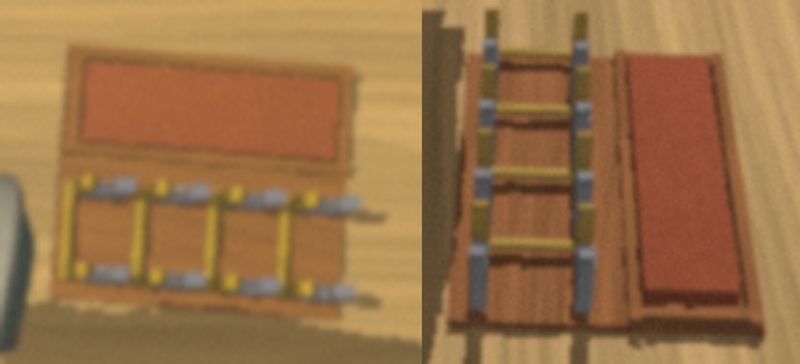

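The slab lies home, 86.95° against the rack's 86.94°, with an even gap all round. Next I detect the tools again and search for feasible dip poses.

```bash
cat >> h.py <<'E'
HL=dict(point=98,pin=117,blade=136,ball=155)
def tools(im):
    out={}
    m=((im.max(2)<125)*255).astype(np.uint8)
    for c in blobs(m,(150,165,312,280),60):
        P=ray("top",c.reshape(-1,2),8)[:,:2].astype(np.float32); r=cv2.minAreaRect(P); L=max(r[1])
        b=cv2.boxPoints(r); e=max((b[1]-b[0],b[2]-b[1]),key=np.linalg.norm); e/=np.linalg.norm(e); e*=np.sign(e[0])
        n=min(HL,key=lambda k:abs(HL[k]+18-L))
        tail=np.array(r[0])-e*L/2
        out[n]=(tail+e*HL[n]/2,float(np.degrees(np.arctan2(e[1],e[0]))),round(L,1),round(min(r[1]),1))
    return out
BOWL=np.array([615.,11.]); OFF=10.5
def dip_rot(phi,th):
    u=np.array([np.cos(np.radians(phi)),np.sin(np.radians(phi)),0]); a=np.cross([0,0,1],u)
    return R.from_rotvec(a*np.radians(th))*R.from_rotvec(down(phi))
def dip_pose(phi,th,L,tipz):
    q=dip_rot(phi,th); return np.array([*BOWL,tipz])-q.apply([L,0,OFF]),q.as_rotvec()
E
python3 - <<'E'
from h import *
print(tools(cv2.imread("pics/t3.png")))
for L in(94,122.5):
  for phi in range(0,360,30):
    for th in(40,50):
        f=[arm.inverse_kinematics(*dip_pose(phi,th,L,z)) for z in(22,140)]
        if all(v is not None for v in f): print(L,phi,th,f[0].round(2),f[1].round(2))
E
```

```text
{'point': (array([422.16441345, 222.26025319]), -0.4902370274066925, 115.1, 17.0), 'ball': (array([468.35219574,  80.37153625]), -0.8382179737091064, 207.0, 72.4), 'pin': (array([442.06468201, 378.42795706]), 2.634640693664551, 135.7, 20.2)}
94 0 40 [-0.07  0.74  1.24 -0.05  1.85  1.5 ] [-0.07  0.66  1.11 -0.05  2.07  1.49]
94 0 50 [-0.07  0.86  1.09 -0.06  2.07  1.5 ] [-0.07  0.77  0.96 -0.07  2.28  1.48]
94 30 40 [ 0.04  0.72  1.29 -0.31  1.76  1.13] [ 0.04  0.63  1.16 -0.33  1.97  1.05]
94 30 50 [ 0.07  0.82  1.16 -0.37  1.96  1.12] [ 0.07  0.74  1.03 -0.41  2.15  1.03]
94 60 40 [ 0.13  0.65  1.44 -0.54  1.53  0.81] [ 0.13  0.55  1.31 -0.54  1.73  0.69]
94 60 50 [ 0.19  0.74  1.35 -0.62  1.69  0.85] [ 0.19  0.64  1.24 -0.65  1.86  0.72]
94 90 40 [ 0.19  0.56  1.64 -0.74  1.21  0.55] [ 0.19  0.44  1.51 -0.7   1.4   0.38]
94 90 50 [ 0.27  0.62  1.62 -0.86  1.33  0.68] [ 0.27  0.5   1.5  -0.83  1.49  0.5 ]
94 120 40 [ 0.17  0.45  1.85 -0.96  0.83  0.32] [ 0.17  0.32  1.71 -0.8   1.    0.06]
94 270 40 [-0.37  0.55  1.65  0.67  1.3   2.47] [-0.37  0.43  1.52  0.64  1.5   2.62]
94 270 5
[... 1402 characters left out ...]
0 [-0.13  0.32  2.03  0.7   0.13 -2.37] [-0.13  0.17  1.87  0.2   0.42 -1.85]
122.5 180 50 [-0.15  0.31  2.19  2.68  0.25  1.92] [-0.15  0.12  2.03  0.74  0.17 -2.4 ]
122.5 270 40 [-0.34  0.52  1.65  0.68  1.31  2.51] [-0.34  0.41  1.51  0.65  1.51  2.66]
122.5 270 50 [-0.43  0.58  1.64  0.78  1.44  2.39] [-0.43  0.46  1.51  0.77  1.61  2.56]
122.5 300 40 [-0.27  0.61  1.47  0.47  1.6   2.23] [-0.27  0.51  1.33  0.48  1.81  2.34]
122.5 300 50 [-0.33  0.69  1.39  0.54  1.76  2.19] [-0.33  0.6   1.26  0.57  1.95  2.32]
122.5 330 40 [-0.18  0.67  1.34  0.22  1.79  1.89] [-0.18  0.59  1.2   0.24  2.01  1.94]
122.5 330 50 [-0.21  0.78  1.2   0.27  2.    1.89] [-0.21  0.69  1.07  0.3   2.2   1.96]
```

```bash
cat >> h.py <<'E'
def pick(n,c,h,view=None):
    arm.grip(0.7); arm.reach([*c,140],down(h)); arm.move_linear([*c,18.5],feed=150); arm.dwell(.15); st("at")
    arm.grip(0.0); s=st("grip"); arm.move_linear([*c,150]); s=st("lift"); return 0.12<s["width"]<0.22
def dip(n,phi=0,th=45,tipz=22):
    L=45+HL[n]/2; hi,q=dip_pose(phi,th,L,125); lo,_=dip_pose(phi,th,L,tipz)
    arm.reach(hi,q); arm.dwell(.2); st("hi"); arm.move_linear(lo,feed=120); arm.dwell(.4); st("dipped")
    im=arm.grab_frame("side"); arm.move_linear(hi,feed=150); return im
def over(k,z=100,dy=0):
    p=rack(0,(81,27,-27,-81)[k]+dy); arm.reach([*p,150],down(RYAW)); arm.move_linear([*p,z],feed=120); arm.dwell(.3); st("over"); return p
E
python3 - <<'E'
from h import *
ok=pick("point",[420.5,222.5],0); print(ok)
if ok:
    im=dip("point"); over(0,86)
    b=arm.grab_frame("side"); cv2.imwrite("pics/s4.png",b); cv2.imwrite("pics/d4.png",im)
    A=cv2.resize(im[120:280,290:450],(480,480),interpolation=2);B=cv2.resize(b[220:380,270:430],(480,480),interpolation=2)
    cv2.imwrite("pics/v4.png",cv2.resize(np.hstack([A,B]),(800,400)))
E
```

```text
at t17.2 tcp [421.2 222.6  19.1] F [-0.1  0.3 -0.2] w0.697 gf0.0 j [ 0.34  0.34  2.   -0.    0.8   1.91]
grip t18.1 tcp [420.5 222.6  18.5] F [-0.2 -0.1  0.8] w0.168 gf30.0 j [0.34 0.34 2.   0.   0.8  1.91]
lift t19.1 tcp [419.8 222.2 149.2] F [ 0.3  0.1 -1.8] w0.166 gf30.0 j [0.34 0.18 1.83 0.   1.13 1.91]
True
hi t20.3 tcp [555.2  12.7 200.2] F [ 0.  -0.1 -0.7] w0.168 gf30.0 j [-0.07  0.72  1.05 -0.06  2.15  1.49]
dipped t21.7 tcp [556.1  11.   96.2] F [-0.7 -0.9 -0.7] w0.166 gf30.0 j [-0.07  0.8   1.16 -0.05  1.96  1.5 ]
over t24.5 tcp [ 498.2 -183.6   86.7] F [ 0.2 -0.8 -0.3] w0.167 gf30.0 j [-0.48  0.32  1.8   0.    1.01  1.14]
```

View pics/v4.png

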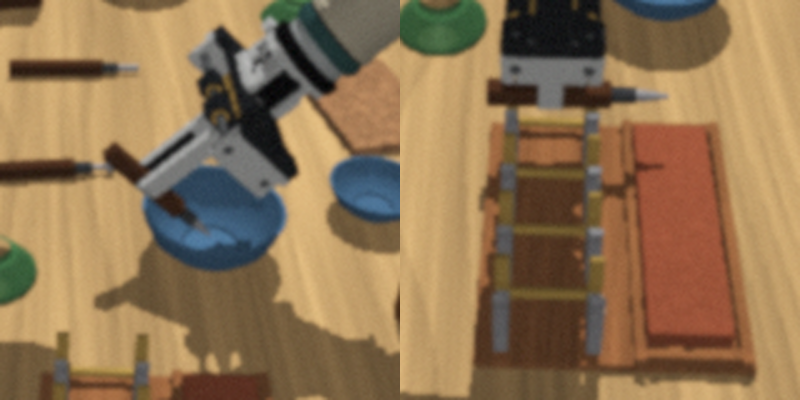

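The left half shows the tip well inside the bowl, below the rim at about (205,230). The right half shows the tool level across both saddles of clip 0 with its tip over the slab. I push it down with force logging.

```bash
cat >> h.py <<'E'
def push(p,z0,z1,fz=28,fl=15):
    z=z0; log=[]
    while z>z1:
        z=max(z-2,z1); arm.move_linear([*p,z],feed=40); s=arm.get_state(); F=s["force"]
        log.append((round(float(s["tcp_pos"][2]),1),*[round(float(v)) for v in F]))
        if F[2]>fz or np.hypot(F[0],F[1])>fl: print("stop"); break
    print(log); st("pushed"); return z
E
python3 - <<'E'
from h import *
p=rack(0,82); push(p,86,54.3)
E
```

```text
[(83.9, 1, 0, -1), (81.8, 0, -1, 0), (79.8, 0, -1, 0), (78.1, 1, -1, 0), (76.4, 0, -2, 3), (76.0, -2, -1, 14), (75.5, -5, 1, 23), (70.7, 1, -2, 2), (67.5, 1, -1, 2), (65.4, 1, -1, -1), (63.5, 1, 0, -1), (61.7, 1, 0, -1), (59.8, 1, 0, 1), (57.6, 1, 0, -2), (55.6, 0, 0, -1), (54.3, 0, 1, 0)]
pushed t28.6 tcp [ 497.8 -182.2   54.3] F [ 0.4  1.3 -0.5] w0.168 gf29.9 j [-0.48  0.36  1.84  0.    0.94  1.14]
```

```bash
cat >> h.py <<'E'
def release(k,n,tag):
    s=arm.get_state(); p=s["tcp_pos"][:2]; z=s["tcp_pos"][2]
    arm.grip(0.3); st("open"); arm.move_linear([*p,110]); arm.grip(0.0)
    zz=80
    arm.move_linear([*p,zz],feed=120)
    while zz>67.5:
        zz-=1; arm.move_linear([*p,zz],feed=40); s=arm.get_state()
        if s["force"][2]>4: break
    st("probe (expect 69)"); arm.move_linear([*p,150])
    arm.reach([400,-60,280],down(0)) if False else arm.set_joints([-1.449,0.276,1.505,0,1.361,-0.121])
    a=arm.grab_frame("top"); b=arm.grab_frame("side"); cv2.imwrite(f"pics/t{tag}.png",a); cv2.imwrite(f"pics/s{tag}.png",b)
    A=cv2.resize(a[140:235,365:475],(463,400),interpolation=2);B=cv2.resize(b[220:380,270:430],(400,400),interpolation=2)
    cv2.imwrite(f"pics/v{tag}.png",cv2.resize(np.hstack([A,B]),(800,371)))
    st("away"); print(tools(a))
E
python3 - <<'E'
from h import *
release(0,"point",5)
E
```

```text
open t29.0 tcp [ 498.  -182.6   54.3] F [-0.   0.3 -0.4] w0.300 gf0.0 j [-0.48  0.36  1.84 -0.    0.94  1.14]
probe (expect 69) t33.5 tcp [ 498.  -182.3   69.2] F [-2.9  1.3  9.2] w0.005 gf4.6 j [-0.48  0.34  1.83 -0.    0.97  1.14]
away t36.2 tcp [ 139.2 -557.5  222.3] F [-0.8 -0.3  0.2] w0.006 gf0.0 j [-1.45  0.28  1.51  0.    1.36 -0.12]
{'ball': (array([409.83934021, 133.76522112]), 4.217391490936279, 172.7, 17.8), 'blade': (array([478.08082581, 349.68644822]), -0.18718190491199493, 144.9, 20.5), 'point': (array([613.83419228,  60.20577028]), 1.4842342138290405, 32.2, 32.0)}
```

View pics/v5.png

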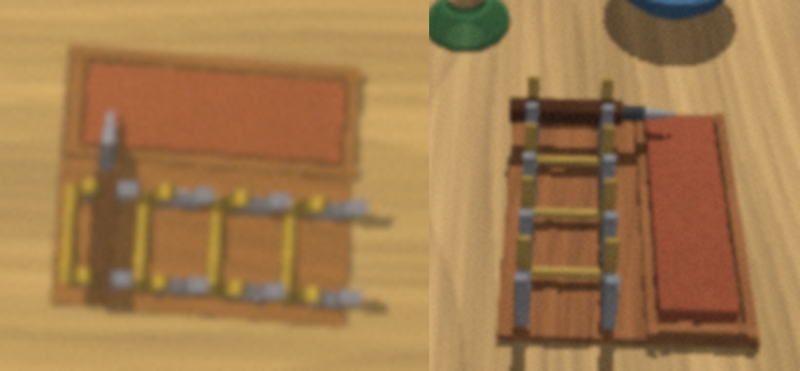

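The point tool is seated: the probe touched at 69.2 mm against 69 expected, and it lies level in clip 0 over the slab. The left tool has been knocked aside, so I look at that region again.

```bash
python3 - <<'E'
from h import *
a=cv2.imread("pics/t5.png"); cv2.imwrite("pics/c5.png",cv2.resize(a[150:270,160:310],None,fx=4,fy=4,interpolation=2))
E
```

```text
(no output)
```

View pics/c5.png

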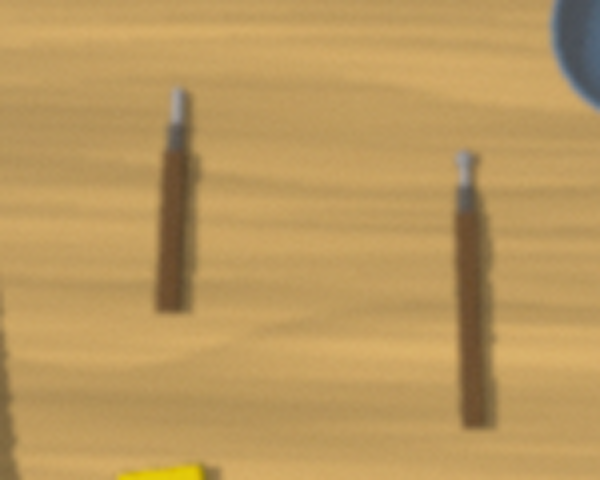

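The pin, still 56 px or about 161 mm long, now lies from its tail at crop (171,312) to its tip at (178,88). The ball is unmoved. I go for the pin with those ends.

```bash
cat >> h.py <<'E'
def ends(tail,tip,n):
    P=ray("top",[tail,tip],8)[:,:2]; e=P[1]-P[0]; L=np.linalg.norm(e); e/=L
    c=P.mean(0)-e*22.5; h=np.degrees(np.arctan2(e[1],e[0])); print(n,"len",L.round(1),"expect",HL[n]+45,"centre",c,"head",h); return c,h
E
python3 - <<'E'
from h import *
cr=lambda u,v:((u+.5)/4-.5+160,(v+.5)/4-.5+150)
c,h=ends(cr(171,312),cr(178,88),"pin"); ends(cr(479,428),cr(465,152),"ball")
ok=pick("pin",c,h)
if ok:
    im=dip("pin"); p=over(1,86,1); push(p,86,54.3)
    cv2.imwrite("pics/d6.png",im)
E
```

```text
pin len 162.2 expect 162 centre [466.94084528 352.08014216] head 0.7230233679415747
ball len 198.7 expect 200 centre [407.50322827 133.71447455] head 4.706971019802434
at t41.8 tcp [467.4 352.3  18.9] F [ 0.3 -0.9  0. ] w0.698 gf0.0 j [0.53 0.47 1.76 0.   0.91 2.09]
grip t42.6 tcp [467.  352.1  18.5] F [ 0.8 -0.   0.7] w0.169 gf30.0 j [0.53 0.47 1.76 0.   0.91 2.09]
lift t43.6 tcp [466.3 351.6 149. ] F [-0.7  0.1 -1.3] w0.166 gf30.0 j [ 0.53  0.34  1.6  -0.    1.2   2.09]
hi t45.2 tcp [548.9  12.4 206.2] F [ 0.3 -0.1 -0.9] w0.171 gf30.0 j [-0.07  0.71  1.07 -0.06  2.15  1.49]
dipped t46.6 tcp [549.3  11.  102.9] F [ 0.3  0.9 -0.7] w0.166 gf30.0 j [-0.07  0.78  1.18 -0.05  1.96  1.5 ]
over t49.5 tcp [ 495.3 -236.5   86.6] F [ 1.1 -0.3 -0.8] w0.165 gf30.0 j [-0.57  0.35  1.77  0.    1.03  1.05]
[(83.9, -1, 0, -1), (81.8, 0, 0, -1), (79.8, 0, 0, 0), (78.1, 0, -2, 0), (76.4, 1, -3, 2), (76.0, -2, -2, 13), (75.5, -3, 1, 22), (71.2, 2, -1, 2), (67.5, 1, 0, 3), (65.3, 2, -1, -1), (63.5, 1, -1, -2), (61.7, 1, 0, -1), (59.8, 1, 1, 1), (57.6, 0, 0, -2), (55.6, 0, 0, -1), (54.3, 0, 1, 1)]
pushed t53.5 tcp [ 494.9 -236.2   54.3] F [0.  1.4 0.9] w0.166 gf29.9 j [-0.57  0.38  1.8   0.    0.95  1.05]
```

```bash
python3 - <<'E'
from h import *
release(1,"pin",7)
d=cv2.imread("pics/d6.png"); v=cv2.imread("pics/v7.png")
t=cv2.imread("pics/t7.png")
cv2.imwrite("pics/w7.png",np.hstack([cv2.resize(d[120:280,290:450],(371,371)),v[:,400:][:, :400]])[:,:]) 
E
```

```text
open t53.9 tcp [ 495.1 -236.5   54.3] F [-0.8 -0.6  0.1] w0.300 gf0.0 j [-0.57  0.38  1.8  -0.    0.95  1.05]
probe (expect 69) t58.4 tcp [ 495.1 -236.3   69.2] F [-1.6  0.7  8.9] w0.004 gf4.4 j [-0.57  0.37  1.79 -0.    0.99  1.05]
away t61.0 tcp [ 139.2 -557.5  222.2] F [ 1.6  0.3 -0.8] w0.003 gf0.0 j [-1.45  0.28  1.51  0.    1.36 -0.12]
{'ball': (array([409.85124969, 133.68453264]), 4.076378345489502, 172.7, 17.6), 'point': (array([613.87186241,  58.75377983]), 1.484260082244873, 32.2, 29.0)}
```

View pics/w7.png

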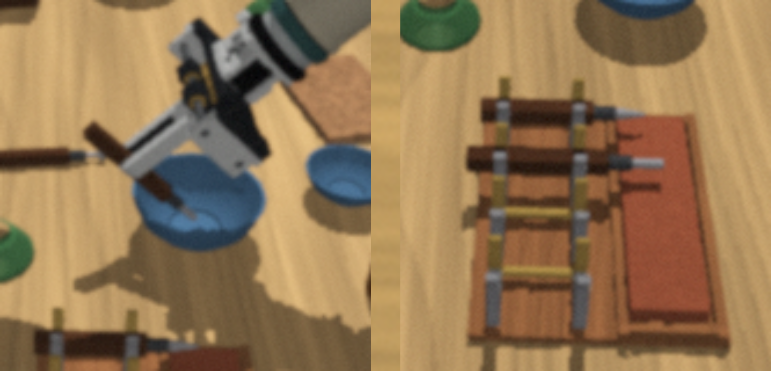

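The pin was dipped with its tip deep in the bowl, and it is seated level in clip 1. The ball comes next and is unmoved.

```bash
python3 - <<'E'
from h import *
ok=pick("ball",[408.5,133.7],4.4)
if ok:
    im=dip("ball"); cv2.imwrite("pics/d8.png",im); p=over(2,86,1); push(p,86,54.3); release(2,"ball",9)
    v=cv2.imread("pics/v9.png"); cv2.imwrite("pics/w9.png",np.hstack([cv2.resize(im[120:280,270:430],(371,371)),v[:,400:]]))
E
```

```text
at t65.8 tcp [409.  133.7  18.8] F [-0.3 -0.5 -0.4] w0.698 gf0.0 j [ 0.15  0.29  2.1  -0.    0.75  1.65]
grip t66.7 tcp [408.5 133.8  18.5] F [0.5 0.6 0.2] w0.167 gf30.0 j [0.15 0.29 2.1  0.   0.75 1.65]
lift t67.7 tcp [407.7 133.6 149.2] F [-0.1  0.3 -0.8] w0.164 gf30.0 j [ 0.15  0.12  1.91 -0.    1.12  1.65]
hi t68.9 tcp [534.9  12.  220.3] F [ 0.3  0.1 -1.8] w0.165 gf30.0 j [-0.07  0.68  1.09 -0.06  2.15  1.49]
dipped t70.3 tcp [535.9  11.  116.3] F [-0.1  0.2 -1.2] w0.169 gf30.0 j [-0.07  0.75  1.21 -0.06  1.96  1.5 ]
over t73.3 tcp [ 492.4 -290.5   86.7] F [ 0.   0.1 -0.1] w0.167 gf30.0 j [-0.65  0.38  1.72  0.    1.05  0.97]
stop
[(83.9, 1, 0, -1), (81.8, 0, 0, 0), (79.8, 0, 0, 0), (78.1, 1, -2, -1), (76.5, 2, -3, 2), (76.1, -1, -1, 12), (75.7, -3, 1, 22), (75.2, -5, 2, 30)]
pushed t75.3 tcp [ 493.  -290.9   75.2] F [-4.5  2.4 30.1] w0.166 gf30.1 j [-0.65  0.39  1.73 -0.    1.02  0.97]
open t75.8 tcp [ 491.7 -289.7   69.1] F [-0.   0.3  0. ] w0.301 gf0.0 j [-0.65  0.4   1.74  0.    1.01  0.97]
probe (expect 69) t80.2 tcp [ 493.1 -291.    69.2] F [-1.   0.4  8.6] w0.006 gf4.2 j [-0.65  0.4   1.73 -0.    1.01  0.97]
away t82.6 tcp [ 139.2 -557.5  222.1] F [ 0.3  0.3 -0.7] w0.009 gf0.0 j [-1.45  0.28  1.51  0.    1.36 -0.12]
{'point': (array([613.83419228,  60.20577028]), 1.4842342138290405, 32.2, 32.0)}
```

View pics/w9.png

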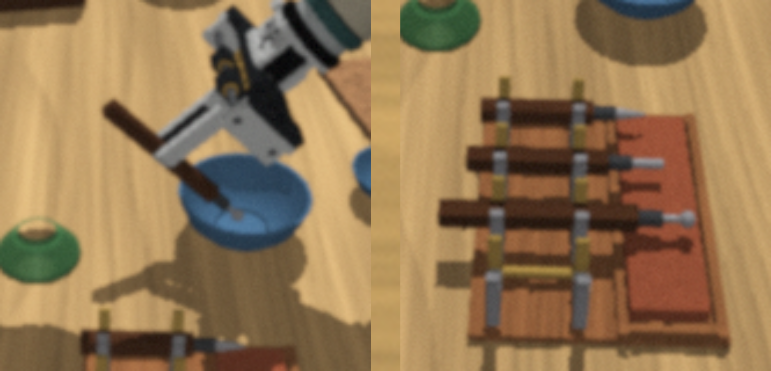

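View pics/t9.png

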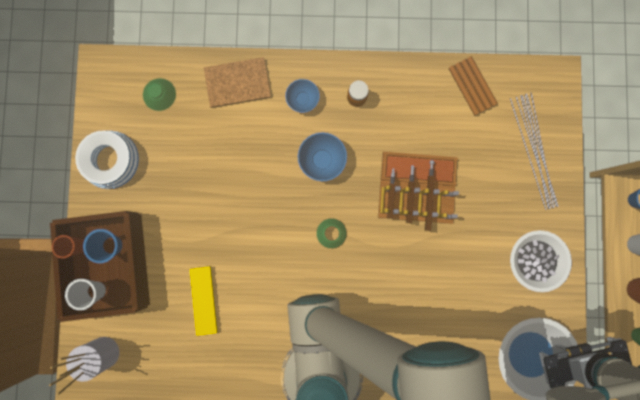

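The ball snapped in as the push ended. It looks level in clip 2 with its tip over the slab, and the bystanders haven't moved. I probe it fore and aft to confirm it is seated at both saddles.

```bash
python3 - <<'E'
from h import *
arm.grip(0.0); arm.reach([*rack(0,-26),150],down(RYAW))
for x in(-16,16):
    p=rack(x,-26.5); arm.move_linear([*p,90]); arm.move_linear([*p,74]); z=72
    while z>67.8:
        z-=.7; arm.move_linear([*p,z],feed=40); s=arm.get_state()
        if s["force"][2]>5: break
    st(f"x={x}"); arm.move_linear([*p,95])
arm.move_linear([*rack(0,-26.5),170]); arm.set_joints([-1.449,0.276,1.505,0,1.361,-0.121]); st()
b=arm.grab_frame("side"); cv2.imwrite("pics/s10.png",b); cv2.imwrite("pics/c10.png",cv2.resize(b[240:370,280:425],None,fx=4.4,fy=4.4,interpolation=2))
E
```

```text
x=-16 t86.8 tcp [ 476.7 -290.2   69.2] F [1.5 1.4 9.8] w0.007 gf6.3 j [-0.67  0.38  1.77  0.    0.99  0.95]
x=16 t89.3 tcp [ 508.2 -291.7   69.2] F [-1.7 -0.1  8.9] w0.005 gf4.5 j [-0.64  0.41  1.7  -0.    1.02  0.98]
 t91.9 tcp [ 139.1 -557.6  222. ] F [1.  0.3 1. ] w0.005 gf0.0 j [-1.45  0.28  1.51  0.    1.36 -0.12]
```

View pics/c10.png

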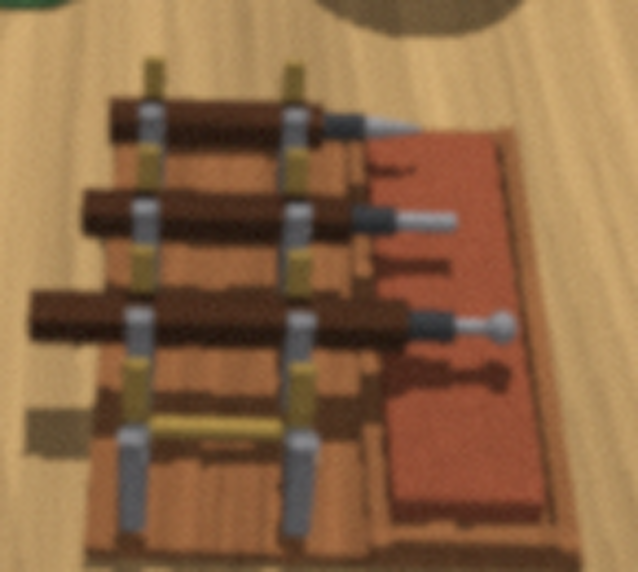

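The probes touched at 69.2 mm on both sides, so the ball is level and fully seated. The picture shows all three tools in their clips with tips over the seated slab.

```bash
python3 -c "
from bench import arm
print(arm.sign_off())"
```

```text
the job is handed in; nothing more can be done
None
```

The job is handed in at about 92 s of the 210 s allowed: slab flat and home in the pocket, then the point, pin and ball tools (the blade was absent) dipped in that order and seated level in clips 0, 1 and 2 with tips over the slab, bystanders not moved.

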